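Stopper the round-bottom flask and hold it up for inspection

TASK

The round-bottom flask standing in the cork ring has just been dried: close it with the stopper from the wooden block that fits its neck, set fully home, and leave the other stoppers in the block and the rest of the bench undisturbed. Then take the flask by its neck, lift it out of its ring and finish while holding it in the air, upright and still, its underside at least 10 cm above the bench top, so that I can look at the bottom for cracks.

Things in the scene. Friction and masses are not known exactly. Their poses are not given: they have to be found in the camera images.
- flask: clear glass round-bottom flask, about 0.13 kg, standing loose and upright in the cork ring: a ball 68 mm in diameter with a straight neck 32 mm in outer diameter on top (its upper part frosted). Origin at the ball's lowest point (about 15 mm above the bench), z up the neck: ball centre z = 34 mm, straight neck from z = 67 mm to the flat rim at z = 120 mm. Round: yaw does not matter
- flask_mouth (a point): centre of the flask's open rim, in the plane of the rim: the bore is round, 26.4 mm in diameter, 50 mm deep
- cork_ring: round cork ring that carries the flask, 92 mm outside, 47 mm hole, 25 mm tall, loose on the bench. Origin at the centre of its underside
- stopper_block: light wooden block, 56 x 164 x 36 mm, fixed on the bench, with a row of four holes of falling size along its y axis; the stoppers hang in them by their flanges, heads up. Origin at the centre of its underside, z up. Holes at y = +62 mm (large stopper), +19 mm (medium), -20 mm (small), -54 mm (empty)
- stopper_large: white plastic stopper, too wide for the flask: plug tapering from 31 mm under the flange to 28.4 mm at the tip, 32 mm long; flange 38 mm in diameter, 3 mm thick; ribbed round grip 30 mm in diameter, 19 mm tall. Origin at the centre of the plug's tip, z up to the grip
- stopper_medium: white plastic stopper that fits the flask, 18 g: plug 28 mm long, tapering from 24 mm under the flange to 20.4 mm at the tip; flange 31 mm, 3 mm thick, its underside to lie on the flask's rim; ribbed round grip 24 mm in diameter. Origin at the centre of the plug's tip (8 mm above the bench in the block), z up: flange underside z = 28 mm, grip from z = 31 to 50 mm
- stopper_small: white plastic stopper, so small that it would drop into the flask: plug tapering from 16 mm to 13.6 mm, 24 mm long; flange 22 mm, grip 17 mm in diameter and 19 mm tall. Origin at the centre of the plug's tip, z up to the grip
- weight_0: bystander: grey knobbed check weight, 25 mm wide, 46 mm tall, origin under its centre
- vial_2: bystander: white-capped 25 mm vial, 59 mm tall, origin under its centre
There are look-alikes about, which are no part of the job. Leave any green look-alike of the flask alone. Leave any purple look-alike of the stopper_medium alone.

How it is judged:
On the way:
1. the fitting stopper sits home in the neck while the flask still stands upright in its ring (z of stopper_medium in the frame of flask between 0.0885 and 0.0945 m and distance between stopper_medium and flask_mouth below 0.032 m and angle between the z axis of stopper_medium and the z axis of flask, either way round below 0.1 rad and height (world z) of flask below 0.03 m and angle between flask's own z axis and vertical below 0.3 rad), for 0.2 s.
At the end, for the whole second after the job is handed in: The fingers hold the flask by its neck, underside 95 mm or more above the bench, within 0.12 rad of upright, still (under 20 mm/s), off the cork ring, which stays on the bench; the medium stopper sits in the neck, flange within about 2.5 mm of the rim, within 0.1 rad of the neck axis (height (world z) of flask above 0.095 m and angle between flask's own z axis and vertical below 0.12 rad and linear speed of flask below 0.02 m/s and angular speed of flask below 0.15 rad/s and contact force between the fingers and flask above 1 N and z of the grasp point in the frame of flask above 0.062 m and contact force between flask and cork_ring below 0.05 N and height (world z) of cork_ring below 0.01 m and z of stopper_medium in the frame of flask between 0.0885 and 0.0945 m and distance between stopper_medium and flask_mouth below 0.032 m and angle between the z axis of stopper_medium and the z axis of flask, either way round below 0.1 rad); the arm keeps its last pose, push and grip.
It fails at once if the flask is tipped over (more than 0.5 rad) (angle between flask's own z axis and vertical above 0.5 rad).
It fails at once if the large stopper is taken out of the block or displaced (distance of stopper_large from where it was at the start of the episode above 0.02 m).
It fails at once if the small stopper is taken out of the block or displaced (distance of stopper_small from where it was at the start of the episode above 0.02 m).
It fails at once if a bystander is displaced by more than 30 mm (distance of any of weight_0, vial_2 from where it was at the start of the episode above 0.03 m).
It also fails if it takes over 58 s, if anything falls off the work surface, if the arm or the gripper's body presses on something with over 40 N, if the wrist force passes 120 N, or if a joint passes its speed limit or range.

ROBOT

A 7-joint arm with a two-finger parallel gripper is mounted at the origin on a cart in front of the work surface, level with it; the furniture and walls round the work are solid. World frame = base frame: x ahead of the robot, y to its left, z up, the work surface at z = 0. Lengths are in m, angles in rad, forces in N, time in s.
With the tool pointing down it reaches from about 0.35 to 0.9 m from the base axis. Payload 8.1 kg.
Tool frame: the origin (TCP) lies between the finger pads; the fingertips stand 22 mm ahead of it and the grasp point (between the pads) lies 3 mm ahead of it (arm.tip_reach is the distance from the TCP to the fingertips, in m); z points along the fingers, y is the line along which they close (so a half turn about z gives the same grasp; the last joint's range is limited). The gripper opens to 92 mm and grips with 3 to 60 N. Pads are 19 mm wide; open, the fingers measure 130 mm over their backs; the gripper's body (75 mm by 190 mm) begins 47 mm behind the grasp point.
Start: joints at [1.055, 0.434, 0.025, 1.573, -0.012, 1.134, -0.075], TCP at [0.251, -0.573, 0.249] pointing down, gripper open.
Joint ranges: [-2.62, 2.62], [-0.44, 2.09], [-1.27, 1.32], [0.08, 2.57], [-1.32, 4.46], [0.12, 2], [-2.74, 2.74]. Speed limits (rad/s): [2.22, 2.22, 3.01, 3.01, 3.14, 3.14, 3.14].

INTERFACE

Orientations are given as a rotation vector (axis times angle).
In Python, from cell import telemetry, vision, job, arm gives the robot as it stands. The module is installed in compiled form; this text tells all that it offers.
- The arm moves only by the shell command python3 -m creep 'ROWS' [FORCE]. ROWS is text: rows parted by semicolons, each of 7 numbers parted by spaces: the finger opening in cm, from 0 to 9.18, then the shift along the tool's x, y, z in cm, then the turn, a rotation vector about the tool's x, y, z in degrees. A call has 1 to 5 rows; each row is the pose to reach, as a shift and turn from the pose commanded when the call began, along the tool's axes at that moment; what a row does not reach only later rows make up. A row lasts 1/8 s, in which the tool goes at most 62.5 mm and 10.7 degrees, less where a joint would pass 70% of its speed; a pose out of reach is approached as far as the arm can. A call with a gripper value outside its range is refused whole. The fingers move at their own pace and stop on an object; FORCE is the grip in N (left out, the last holds). Time passes only in rows, so rows that repeat a pose let the fingers close. It gives the time, the measured TCP pose, the force, the opening and the grip force at its end, in the units of the state.
- telemetry.observe(): the state, without advancing time (a new reading comes with each control period).
- vision.get_image(name): name is "side" or "top"; returns the picture (400x640x3 uint8, red, green, blue); there is no depth.
- vision.camera_info(name): a dict with "fov_y" (degrees; the focal length in pixels is half the picture's height over the tangent of half this angle, whatever the lens; pixels are square), "cx", "cy" (the principal point, pixels), "extrinsics" (4x4, takes a point from camera to world coordinates). Camera axes: x right, y down, z forward; pixel columns grow to the right and rows downward; lengths in m; the calibration is good to about 2 mm. A picture is of the moment at which its call begins. camera_info takes no time and is no camera call.
- job.sign_off(): hands the job in; it is judged then, once.
The state is a dict: "clock": time; "joints": joint angles; "dq": joint speeds; "joint_efforts": joint torques, N m; "position": TCP position; "ee_rot": TCP orientation; "force": force on the tool from outside, world axes, zero at the start; "ft_torque": the same for the moment, N m; "width": opening from 0.0 (shut) to 1.0 (fully open); "gripper_force": force on a finger pad.
Only numpy, scipy, OpenCV 4.12 (cv2) and the standard library are available. Lean on these libraries where they do the work, as an engineer would, in place of code of your own. Each camera call takes 0.05 s, during which the arm holds its last target. There are 200 camera calls.

## Working session

There is one attempt and no reset: what is moved stays moved. The work goes in short steps, Python scripts to look and compute and a shell command to move; the robot and the scene stay as the last step left them, time stands still between calls to the robot, and variables do not carry over. Pictures are saved under pics/ and viewed, at most 10 in all, crops included, and the job is handed in when it is done.

```bash
mkdir -p pics
python3 - <<'E'
from cell import telemetry, vision, job, arm
import cv2,numpy as np
np.set_printoptions(precision=4,suppress=True)
for n in("side","top"):
    cv2.imwrite(f"pics/{n}0.png",vision.get_image(n)[:,:,::-1]); i=vision.camera_info(n); print(n,i)
s=telemetry.observe();print(s); print(arm.tip_reach)
E
```

```text
side {'fov_y': 53.35137009944446, 'cx': 317.2176020213795, 'cy': 194.76705929282483, 'extrinsics': array([[ 0.9994, -0.0191,  0.0289,  0.5358],
       [-0.0345, -0.613 ,  0.7893, -0.8106],
       [ 0.0027, -0.7898, -0.6133,  0.6507],
       [ 0.    ,  0.    ,  0.    ,  1.    ]])}
top {'fov_y': 53.41596919071083, 'cx': 320.87472439755805, 'cy': 201.38304095930914, 'extrinsics': array([[-0.0106, -0.9775,  0.2107,  0.405 ],
       [-0.9999,  0.0098, -0.0049, -0.1267],
       [ 0.0027, -0.2107, -0.9775,  0.9355],
       [ 0.    ,  0.    ,  0.    ,  1.    ]])}
{'clock': 0.1, 'joints': array([ 1.0554,  0.4351,  0.025 ,  1.574 , -0.0116,  1.134 , -0.0751]), 'dq': array([-0.0017, -0.0027, -0.0003, -0.0016,  0.0017,  0.0005, -0.0011]), 'joint_efforts': array([  0.0025, -66.9132,   0.9877, -31.5154,  -0.0605,   0.0373,
         0.    ]), 'position': array([ 0.2505, -0.5721,  0.248 ]), 'ee_rot': array([-3.0737, -0.6434,  0.0006]), 'force': array([ 0.1398, -0.0996, -0.5873]), 'ft_torque': array([-0.0216, -0.0092, -0.012 ]), 'gripper_force': 0.0, 'width': 0.9999933422406324}
0.022
```

View pics/side0.png

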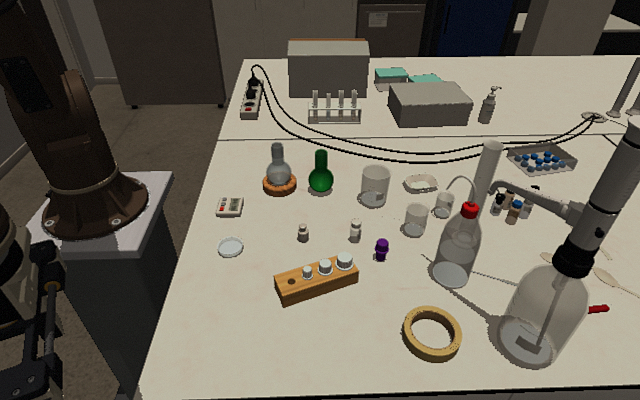

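View pics/top0.png

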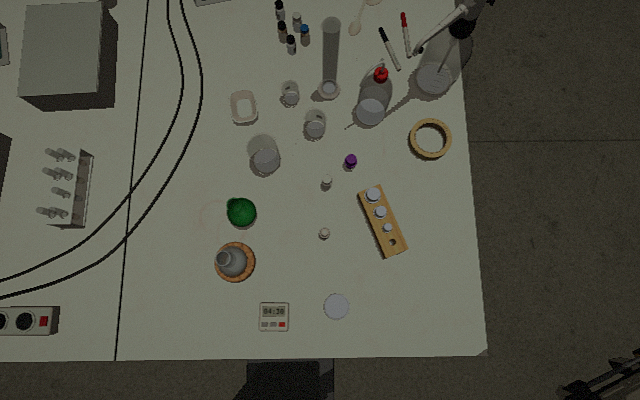

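The side view shows the flask in its ring (~278,170), the green look-alike (320,172), the block (315,280) with its stoppers, and the purple decoy (382,248). In the top view the flask is at (232,262) and the block at (383,222). I'll enlarge these.

```bash
cat > h.py <<'E'
import numpy as np, cv2
from cell import vision
def ray(n,u,v):
    i=vision.camera_info(n);f=200/np.tan(np.radians(i["fov_y"]/2));E=np.array(i["extrinsics"])
    d=E[:3,:3]@np.array([(u-i["cx"])/f,(v-i["cy"])/f,1]);return E[:3,3],d/np.linalg.norm(d)
def tri(a,b):
    (p,d),(q,e)=ray("side",*a),ray("top",*b)
    s,t=np.linalg.lstsq(np.c_[d,-e],q-p,rcond=None)[0];x,y=p+s*d,q+t*e
    return (x+y)/2,np.linalg.norm(x-y)
def onz(n,uv,z):
    p,d=ray(n,*uv);return p+d*(z-p[2])/d[2]
def proj(n,P):
    i=vision.camera_info(n);f=200/np.tan(np.radians(i["fov_y"]/2));E=np.array(i["extrinsics"])
    c=E[:3,:3].T@(np.array(P)-E[:3,3]);return np.array([f*c[0]/c[2]+i["cx"],f*c[1]/c[2]+i["cy"]])
def tiles(name,crops,w=100,h=75,k=4):
    T=[]
    for im,x,y in crops:
        t=cv2.resize(im[y:y+h,x:x+w],None,fx=k,fy=k,interpolation=cv2.INTER_CUBIC)
        t=np.ascontiguousarray(np.clip(t.astype(float)*1.3,0,255).astype(np.uint8))
        for g in range(-x%10,w,10): cv2.line(t,(g*k,0),(g*k,8 if (x+g)%50 else 20),(0,255,255)); 
        for g in range(-y%10,h,10): cv2.line(t,(0,g*k),(8 if (y+g)%50 else 20,g*k),(0,255,255))
        cv2.putText(t,f"x{x} y{y}",(280,290),0,.5,(0,0,255));T.append(t)
    cv2.imwrite(name,np.vstack([np.hstack(T[i:i+2]) for i in range(0,len(T),2)]))
E
python3 - <<'E'
from h import *
s=cv2.imread("pics/side0.png");t=cv2.imread("pics/top0.png")
tiles("pics/c0.png",[(s,250,135),(t,190,220),(s,270,235),(t,330,180)])
E
```

```text
(no output)
```

View pics/c0.png

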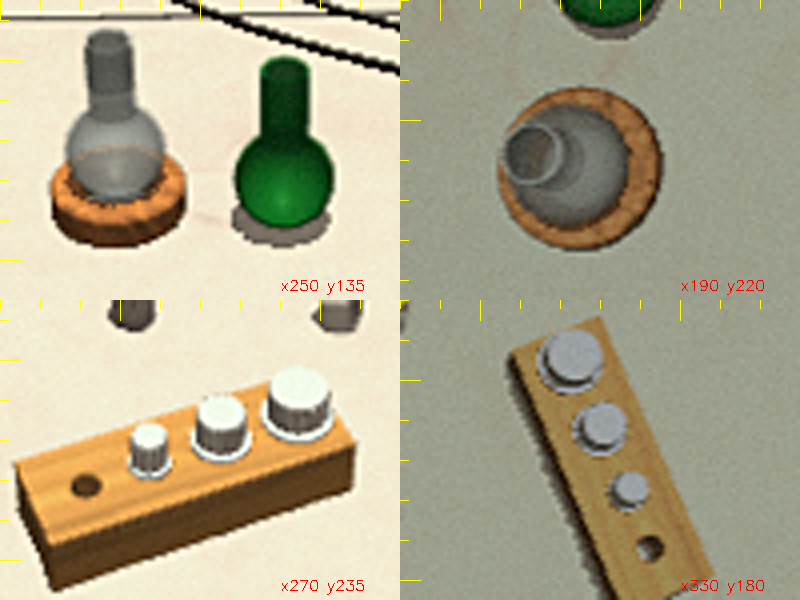

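Run:
```python
from h import *
np.set_printoptions(precision=4,suppress=True)
for n,a,b in[("rim",(276.9,144.7),(222.6,257.9)),("med",(324.9,261.9),(381.1,210.6)),("large",(344.9,255.6),(373.1,193.4)),("small",(307,268.1),(387.4,226.4))]:
    print(n,*tri(a,b))
    z={"rim":.135,"med":.058,"large":.058,"small":.058}[n]
    print(onz("side",a,z),onz("top",b,z))
print("ring",onz("top",(190+181/4-.4,220+168/4-.4),.02))
print("w", onz("side",(303,232),.025),onz("side",(355,231),.03),"purple",onz("side",(382,248),.03),"green",onz("side",(320,180),.034))
from scipy.spatial.transform import Rotation as R
from cell import telemetry
print(R.from_rotvec(telemetry.observe()["ee_rot"]).as_matrix())
```

```text
rim [0.4648 0.0678 0.1314] 0.0010011506564294953
[0.4657 0.0618 0.135 ] [0.464  0.0668 0.135 ]
med [ 0.5716 -0.2663  0.0578] 1.6131012192699584e-05
[ 0.5716 -0.2664  0.058 ] [ 0.5716 -0.2663  0.058 ]
large [ 0.6124 -0.2499  0.057 ] 0.0014081566749585303
[ 0.613  -0.2506  0.058 ] [ 0.6114 -0.2498  0.058 ]
small [ 0.5358 -0.2792  0.0554] 0.00032275179830721935
[ 0.5356 -0.2816  0.058 ] [ 0.5356 -0.2788  0.058 ]
ring [0.4638 0.0663 0.02  ]
w [ 0.528 -0.143  0.025] [ 0.6464 -0.1488  0.03  ] purple [ 0.6991 -0.2044  0.03  ] green [0.5745 0.0467 0.034 ]
[[ 0.916   0.4011 -0.0007]
 [ 0.4011 -0.916   0.0012]
 [-0.0001 -0.0014 -1.    ]]
```

```bash
cat >> h.py <<'E'
def to(P,yaw=None):
    from cell import telemetry
    from scipy.spatial.transform import Rotation as R
    s=telemetry.observe();M=R.from_rotvec(s["ee_rot"]).as_matrix()
    print("clock %.2f"%s["clock"],"pos",s["position"].round(4),"F",s["force"].round(1),"w %.3f g %.1f"%(s["width"],s["gripper_force"]))
    print("shift cm",(M.T@(np.array(P)-s["position"])*100).round(2),"z",M[:,2].round(4),"yaw of tool y",np.degrees(np.arctan2(M[1,1],M[0,1])).round(2))
    if yaw is not None:
        c,q=np.cos(np.radians(yaw)),np.sin(np.radians(yaw));W=np.array([[-q,c,0],[c,q,0],[0,0,-1.]]).T
        W=np.c_[np.cross([c,q,0],[0,0,-1]),[c,q,0],[0,0,-1]]
        print("turn deg",np.degrees(R.from_matrix(M.T@W).as_rotvec()).round(2))
E
python3 -m creep '5 5.5 -2 2 0 0 0;5 11 -4 4 0 0 0;5 16.5 -6 6 0 0 0;5 22 -8 7 0 0 1;5 27 -10 8 0 0 2.7'
python3 -c "
from h import *;to([.5716,-.2663,.11],-69.1)"
```

```text
clock: 0.72
position: [0.4591, -0.3708, 0.168]
ee_rot: [-3.089, -0.57, 0.0]
force: [-0.1, 0.2, -0.2]
width: 0.556
gripper_force: 0.0
clock 0.72 pos [ 0.4591 -0.3708  0.168 ] F [-0.1  0.2 -0.2] w 0.556 g 0.0
shift cm [14.24 -5.74  5.8 ] z [-4.e-04  5.e-04 -1.e+00] yaw of tool y -69.08
turn deg [-0.04  0.01  0.02]
```

```bash
python3 -m creep '4.5 5 -2 2 0 0 0;4.5 10 -4 4 0 0 0;4.5 14.25 -5.75 5.8 0 0 0;4.5 14.25 -5.75 5.8 0 0 0;4.5 14.25 -5.75 5.8 0 0 0'
python3 - <<'E'
from h import *;to([.5716,-.2663,.0625],-69.1)
s=vision.get_image("side")[:,:,::-1];t=vision.get_image("top")[:,:,::-1]
tiles("pics/c1.png",[(s,270,220),(t,330,180)])
E
```

```text
clock: 1.35
position: [0.5699, -0.2683, 0.1103]
ee_rot: [3.089, 0.571, -0.002]
force: [-0.0, -0.4, 0.6]
width: 0.487
gripper_force: 0.0
clock 1.35 pos [ 0.5699 -0.2683  0.1103] F [-0.  -0.4  0.6] w 0.487 g 0.0
shift cm [ 0.24 -0.13  4.78] z [-1.2e-03 -3.0e-04 -1.0e+00] yaw of tool y -69.05
turn deg [-0.01  0.07  0.05]
```

View pics/c1.png

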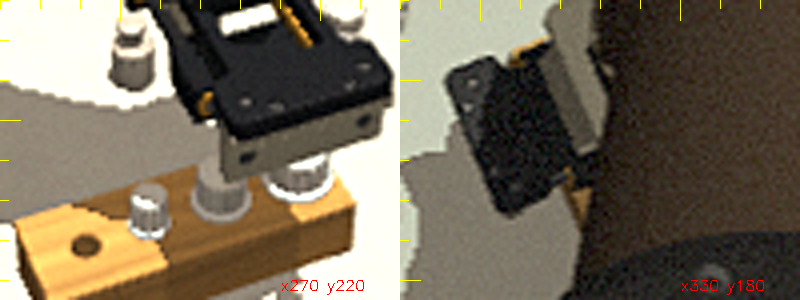

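```bash
python3 -c "
from h import *
print(proj('side',[.5699+.357*.095,-.2683-.934*.095,.1543]))"
python3 -m creep '4.5 .2 -.1 2 0 0 0;4.5 .25 -.15 3.8 0 0 0;4.5 .25 -.15 4.8 0 0 0;4.5 .25 -.15 4.8 0 0 0'
python3 -c "
from h import *;to([.5716,-.2663,.0625],-69.1)"
```

```text
[347.74071278 262.32930028]
clock: 1.95
position: [0.5715, -0.2659, 0.0619]
ee_rot: [-3.089, -0.57, 0.002]
force: [-0.3, 0.4, 0.9]
width: 0.484
gripper_force: 0.0
clock 1.95 pos [ 0.5715 -0.2659  0.0619] F [-0.3  0.4  0.9] w 0.484 g 0.0
shift cm [-0.01  0.04 -0.06] z [-1.5e-03  4.0e-04 -1.0e+00] yaw of tool y -69.08
turn deg [-0.05  0.07  0.02]
```

```bash
python3 -m creep '2 0 0 0 0 0 0;1.5 0 0 0 0 0 0;1.5 0 0 0 0 0 0;1.5 0 0 0 0 0 0;1.5 0 0 0 0 0 0' 15
python3 -c "
from h import *;to([.5716,-.2663,.0625],-69.1)"
```

```text
clock: 2.58
position: [0.5726, -0.2658, 0.0631]
ee_rot: [3.089, 0.571, 0.001]
force: [-0.3, -0.9, 3.8]
width: 0.253
gripper_force: 15.0
clock 2.58 pos [ 0.5726 -0.2658  0.0631] F [-0.3 -0.9  3.8] w 0.253 g 15.0
shift cm [-0.11  0.01  0.06] z [ 7.e-04 -3.e-04 -1.e+00] yaw of tool y -69.05
turn deg [ 0.03 -0.03  0.05]
```

```bash
python3 -m creep '1.5 0 0 -2 0 0 0;1.5 0 0 -5 0 0 0;1.5 0 0 -10 0 0 0;1.5 0 0 -15.5 0 0 0;1.5 0 0 -15.5 0 0 0'
python3 -c "
from h import *;to([.464,.067,.2185],-69.1)"
```

```text
clock: 3.2
position: [0.5746, -0.2665, 0.2226]
ee_rot: [3.085, 0.57, 0.011]
force: [-0.4, -0.0, -0.2]
width: 0.252
gripper_force: 15.0
clock 3.20 pos [ 0.5746 -0.2665  0.2226] F [-0.4 -0.  -0.2] w 0.252 g 15.0
shift cm [  1.59 -35.11   0.22] z [ 0.0078 -0.0029 -1.    ] yaw of tool y -69.06
turn deg [ 0.32 -0.36  0.04]
```

```bash
python3 -m creep '1.5 .3 -6 0 0 0 0;1.5 .6 -12 0 0 0 0;1.5 .9 -18 0 0 0 0;1.5 1.1 -24 0 0 0 0;1.5 1.3 -27 0 0 0 0'
python3 -m creep '1.5 .1 -3 0 0 0 0;1.5 .2 -5.5 0 0 0 0;1.5 .3 -7.8 0 0 0 0;1.5 .3 -7.8 0 0 0 0;1.5 .3 -7.8 0 0 0 0'
python3 - <<'E'
from h import *;to([.464,.067,.2185],-69.1)
s=vision.get_image("side")[:,:,::-1];t=vision.get_image("top")[:,:,::-1]
cv2.imwrite("pics/top2.png",t)
tiles("pics/c2.png",[(s,240,110),(t,180,220)])
E
```

```text
clock: 3.82
position: [0.4859, -0.0056, 0.2169]
ee_rot: [-3.087, -0.577, 0.003]
force: [0.4, -0.7, 0.1]
width: 0.249
gripper_force: 15.0
clock: 4.45
position: [0.4627, 0.0642, 0.2172]
ee_rot: [3.089, 0.57, -0.001]
force: [0.4, -1.0, -0.1]
width: 0.255
gripper_force: 15.0
clock 4.45 pos [0.4627 0.0642 0.2172] F [ 0.4 -1.  -0.1] w 0.255 g 15.0
shift cm [ 0.22 -0.21 -0.13] z [-8.e-04 -6.e-04 -1.e+00] yaw of tool y -69.08
turn deg [0.01 0.06 0.02]
```

View pics/c2.png

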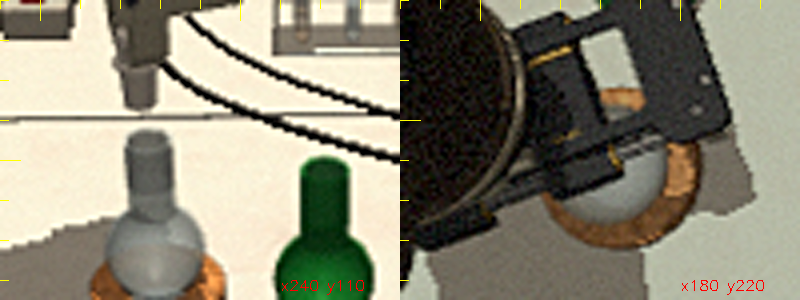

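Run:
```python
from h import *
print(onz("side",(274.9,134.9),.1627),onz("side",(276.9,144.7),.135),onz("side",(276.9,144.7),.1314))
print(proj("side",[.464,.067,.135]),proj("side",[.4627,.0642,.1627]))
```

```text
[0.46240504 0.06244699 0.1627    ] [0.46573388 0.06183022 0.135     ] [0.46524455 0.06791982 0.1314    ]
[276.30570943 143.66051363] [275.05405619 134.54897907]
```

```bash
python3 -m creep '1.5 .29 -.13 0 0 0 0;1.5 .29 -.13 1 0 0 0;1.5 .29 -.13 2 0 0 0;1.5 .29 -.13 2 0 0 0;1.5 .29 -.13 2 0 0 0'
python3 -c "
from h import *;to([.4648,.0665,.1825],-69.1)"
```

```text
clock: 5.18
position: [0.465, 0.0673, 0.1976]
ee_rot: [3.089, 0.571, -0.001]
force: [-0.3, 0.1, -0.5]
width: 0.248
gripper_force: 15.0
clock 5.17 pos [0.465  0.0673 0.1976] F [-0.3  0.1 -0.5] w 0.248 g 15.0
shift cm [-0.04  0.07  1.51] z [-4.e-04 -1.e-04 -1.e+00] yaw of tool y -69.05
turn deg [-0.    0.02  0.05]
```

```bash
python3 -m creep '1.5 0 0.05 .4 0 0 0;1.5 0 .05 .8 0 0 0;1.5 0 .05 1.1 0 0 0;1.5 0 .05 1.4 0 0 0;1.5 0 .05 1.4 0 0 0'
python3 - <<'E'
from h import *;to([.4648,.0665,.1615],-69.1)
s=vision.get_image("side")[:,:,::-1];t=vision.get_image("top")[:,:,::-1]
tiles("pics/c3.png",[(s,240,110),(t,180,220)])
E
```

```text
clock: 5.8
position: [0.4651, 0.0668, 0.1835]
ee_rot: [3.089, 0.571, -0.001]
force: [-0.6, -0.3, -0.7]
width: 0.25
gripper_force: 15.0
clock 5.80 pos [0.4651 0.0668 0.1835] F [-0.6 -0.3 -0.7] w 0.250 g 15.0
shift cm [-0.03  0.02  2.2 ] z [-4.e-04 -2.e-04 -1.e+00] yaw of tool y -69.05
turn deg [-0.    0.03  0.05]
```

View pics/c3.png

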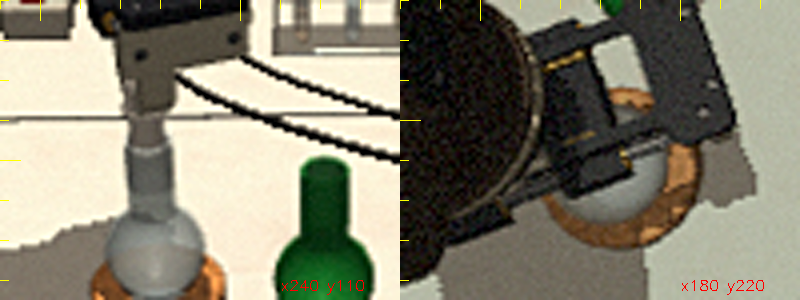

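The plug (tile x≈148) is centred on the neck (≈149), with the tip at the rim and no force. I'll lower it further.

```bash
python3 -m creep '1.5 0 0 .3 0 0 0;1.5 0 0 .6 0 0 0;1.5 0 0 .9 0 0 0;1.5 0 0 1.2 0 0 0;1.5 0 0 1.2 0 0 0'
python3 - <<'E'
from h import *;to([.4648,.0665,.1615],-69.1)
E
```

```text
clock: 6.52
position: [0.465, 0.0668, 0.1714]
ee_rot: [3.089, 0.571, -0.001]
force: [-0.0, -0.1, -0.3]
width: 0.251
gripper_force: 15.0
clock 6.53 pos [0.465  0.0668 0.1714] F [-0.  -0.1 -0.3] w 0.251 g 15.0
shift cm [-0.03  0.02  0.99] z [-6.e-04 -2.e-04 -1.e+00] yaw of tool y -69.05
turn deg [-0.    0.03  0.05]
```

```bash
python3 -m creep '1.5 0 0 .25 0 0 0;1.5 0 0 .5 0 0 0;1.5 0 0 .7 0 0 0;1.5 0 0 .8 0 0 0;1.5 0 0 .8 0 0 0'
python3 - <<'E'
from h import *;to([.4648,.0665,.1615],-69.1)
E
```

```text
clock: 7.15
position: [0.4652, 0.0668, 0.1637]
ee_rot: [3.089, 0.571, -0.0]
force: [-0.6, -0.5, -0.6]
width: 0.249
gripper_force: 15.0
clock 7.15 pos [0.4652 0.0668 0.1637] F [-0.6 -0.5 -0.6] w 0.249 g 15.0
shift cm [-0.05  0.02  0.22] z [-1.e-04 -0.e+00 -1.e+00] yaw of tool y -69.05
turn deg [0.   0.01 0.05]
```

```bash
python3 -m creep '1.5 0 0 .1 0 0 0;1.5 0 0 .2 0 0 0;1.5 0 0 .2 0 0 0'; python3 -m creep '1.5 0 0 .1 0 0 0;1.5 0 0 .15 0 0 0;1.5 0 0 .15 0 0 0'
```

```text
clock: 7.52
position: [0.4657, 0.067, 0.1622]
ee_rot: [-3.089, -0.571, -0.002]
force: [-0.5, 0.4, 4.5]
width: 0.248
gripper_force: 15.0
clock: 7.9
position: [0.4666, 0.0672, 0.1617]
ee_rot: [-3.089, -0.571, -0.005]
force: [-2.0, -1.0, 15.3]
width: 0.251
gripper_force: 15.0
```

```bash
python3 -m creep '1.5 0 0 -.15 0 0 0;2.6 0 0 -.15 0 0 0;4 0 0 -.15 0 0 0;5 0 0 -.15 0 0 0;5 0 0 -.15 0 0 0'; python3 -m creep '5 0 0 -2 0 0 0;5 0 0 -5 0 0 0;5 0 -5 -8 0 0 0;5 0 -11 -8 0 0 0;5 0 -11 -8 0 0 0'
python3 - <<'E'
from h import *;to([.4648,.0665,.1615],-69.1)
s=vision.get_image("side")[:,:,::-1];t=vision.get_image("top")[:,:,::-1]
tiles("pics/c4.png",[(s,240,110),(t,180,220)])
E
```

```text
clock: 8.52
position: [0.4651, 0.0668, 0.1616]
ee_rot: [3.089, 0.571, -0.0]
force: [0.2, -0.1, -0.6]
width: 0.529
gripper_force: 0.0
clock: 9.15
position: [0.4242, 0.174, 0.2423]
ee_rot: [-3.085, -0.582, -0.001]
force: [-0.4, -0.5, -0.2]
width: 0.545
gripper_force: 0.0
clock 9.15 pos [0.4242 0.174  0.2423] F [-0.4 -0.5 -0.2] w 0.545 g 0.0
shift cm [-0.15 11.5   8.06] z [ 5.e-04  2.e-03 -1.e+00] yaw of tool y -68.62
turn deg [-0.1  -0.07  0.48]
```

View pics/c4.png

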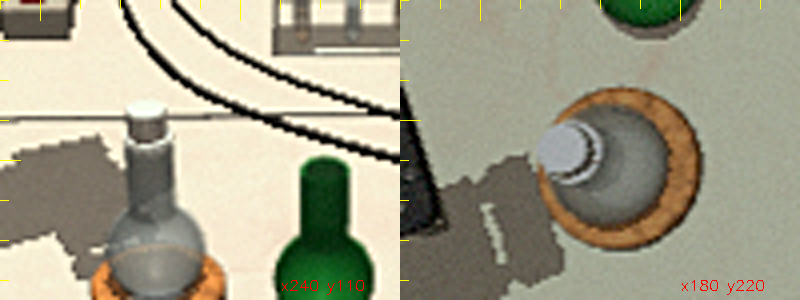

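Stopper is seated: grip top at side tile (147,108), top tile (164,149), flange on the rim; flask and ring are unmoved. I'll check the height and go back.

```bash
python3 - <<'E'
from h import *
print(tri((276.4,136.6),(220.6,256.9)),onz("top",(220.6,256.9),.157))
to([.465,.067,.2423],-69.1)
E
python3 -m creep '5 0 5 0 0 0 0.5;6 -.1 10 0 0 0 .5;6 -.15 11.5 0 0 0 .5;6 -.15 11.5 0 0 0 .5;6 -.15 11.5 0 0 0 .5'
python3 - <<'E'
from h import *
to([.465,.067,.122],-69.1)
E
```

```text
(array([0.46499201, 0.06582448, 0.1558399 ]), np.float64(0.0011225983531726763)) [0.46434657 0.06544386 0.157     ]
clock 9.25 pos [0.4257 0.1696 0.2416] F [ 1.  -0.  -0.7] w 0.546 g 0.0
shift cm [-0.02 10.99 -0.07] z [-1.e-04 -5.e-04 -1.e+00] yaw of tool y -68.96
turn deg [0.02 0.02 0.14]
clock: 9.88
position: [0.4652, 0.0625, 0.2416]
ee_rot: [-3.091, -0.559, 0.001]
force: [-0.5, -0.2, -0.7]
width: 0.656
gripper_force: 0.0
clock 9.88 pos [0.4652 0.0625 0.2416] F [-0.5 -0.2 -0.7] w 0.656 g 0.0
shift cm [ 0.14 -0.42 11.96] z [-5.e-04  4.e-04 -1.e+00] yaw of tool y -69.5
turn deg [-0.03  0.02 -0.4 ]
```

```bash
python3 -m creep '6 .14 -.42 3 0 0 0;6 .14 -.42 6 0 0 0;6 .14 -.42 9 0 0 0;6 .14 -.42 11 0 0 0;6 .14 -.42 12 0 0 0'
python3 -m creep '6 0 0 0 0 0 0;4 0 0 0 0 0 0;3 0 0 0 0 0 0;2.2 0 0 0 0 0 0;2.2 0 0 0 0 0 0' 20
python3 -m creep '2.2 0 0 0 0 0 0;2.2 0 0 0 0 0 0'
```

```text
clock: 10.5
position: [0.4647, 0.0673, 0.1208]
ee_rot: [-3.091, -0.561, 0.002]
force: [0.0, 0.5, 0.3]
width: 0.655
gripper_force: 0.0
clock: 11.12
position: [0.4657, 0.0662, 0.122]
ee_rot: [-3.092, -0.557, -0.001]
force: [-0.9, 1.1, 1.9]
width: 0.356
gripper_force: 20.0
clock: 11.38
position: [0.4657, 0.0661, 0.1219]
ee_rot: [-3.092, -0.558, -0.001]
force: [0.4, 0.5, 4.0]
width: 0.352
gripper_force: 20.0
```

```bash
python3 -m creep '2.2 0 0 -.5 0 0 0;2.2 0 0 -1.5 0 0 0;2.2 0 0 -2.5 0 0 0;2.2 0 0 -4 0 0 0;2.2 0 0 -5.5 0 0 0' 25
python3 -m creep '2.2 0 0 -1.5 0 0 0;2.2 0 0 -3 0 0 0;2.2 0 0 -4.5 0 0 0;2.2 0 0 -6 0 0 0;2.2 0 0 -6.5 0 0 0'
python3 -m creep '2.2 0 0 0 0 0 0;2.2 0 0 0 0 0 0;2.2 0 0 0 0 0 0;2.2 0 0 0 0 0 0'
python3 - <<'E'
from h import *
to([.465,.067,.24],-69.5)
s=vision.get_image("side")[:,:,::-1];t=vision.get_image("top")[:,:,::-1]
tiles("pics/c5.png",[(s,240,75),(s,240,140),(t,170,220),(s,270,235)])
E
```

```text
clock: 12.0
position: [0.4656, 0.0661, 0.178]
ee_rot: [3.092, 0.558, 0.001]
force: [0.7, 0.8, -1.2]
width: 0.353
gripper_force: 24.9
clock: 12.62
position: [0.4659, 0.0661, 0.2429]
ee_rot: [3.092, 0.558, 0.002]
force: [0.5, 0.8, -2.1]
width: 0.351
gripper_force: 24.9
clock: 13.12
position: [0.4653, 0.066, 0.2414]
ee_rot: [3.092, 0.558, -0.001]
force: [0.3, 0.4, -1.3]
width: 0.349
gripper_force: 24.9
clock 13.12 pos [0.4653 0.066  0.2414] F [ 0.3  0.4 -1.3] w 0.349 g 24.9
shift cm [ 0.01 -0.1   0.14] z [-6.e-04 -1.e-04 -1.e+00] yaw of tool y -69.55
turn deg [-0.    0.03 -0.05]
```

View pics/c5.png

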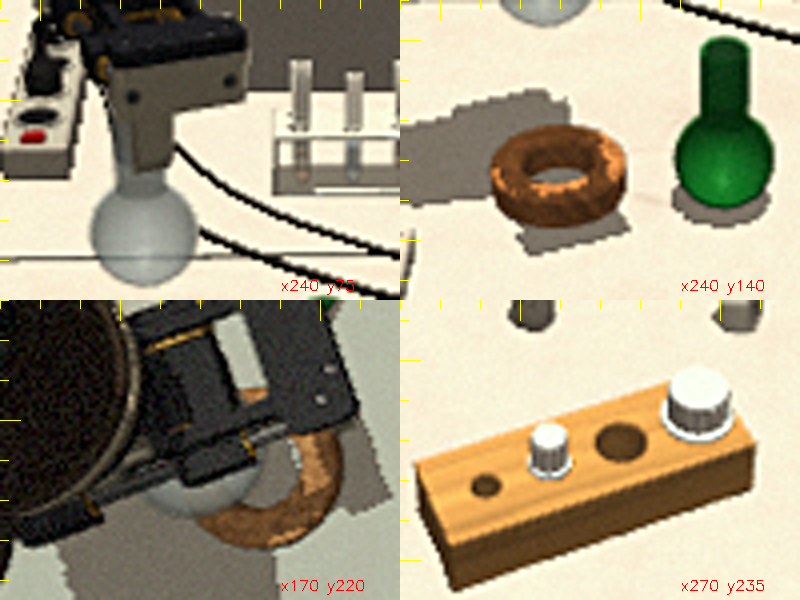

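The flask hangs upright with its ball clear of the ring (ball bottom at side tile (145,285)). The ring is still on the bench at about (280,183), and the large and small stoppers and the bystanders are in place. Handing in.

```bash
python3 -c "
from cell import job;print(job.sign_off())"
```

```text
the job is handed in; nothing more can be done
None
```

The flask is closed with the medium stopper, pressed in until it met the rim, and the arm is holding it upright by the neck with its underside about 13 cm above the bench; the ring, other stoppers and bystanders looked undisturbed in the last pictures, and the job is handed in (sign-off returned no verdict).

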